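# Index the bag-base jig and press the next foot home

### The job

The base board of a handbag is clamped in the sliding carrier of the jig, with the two brass feet at its knob end already on. Push the carrier by its black knob just one station further, until the jig's spring plunger clicks into the middle notch and the bare stud in the middle of the board stands over the anvil; then press the loose brass foot squarely onto that middle stud until it snaps over, and keep pressing after the click until its flange is flush with the board and the springy adhesive pad under it is squashed flat. Finish like that, still holding the foot down firmly so that the pad can take, and leave the thread spools and the glue tube where they are.

Things in the scene. Friction and masses are not known exactly. Their poses are not given: they have to be found in the camera images.
- jig: Fixture fixed to the worktop: plywood base 165 x 392 mm, two steel rods, end blocks 34 mm high. Origin under the middle of the rods, on the worktop; y runs along the rods, the way the carrier is to be pushed; x crosses them, away from the grey plunger block (42 mm high, on the -x side); z up. Turned up to 0.3 rad either way.
- carrier (a joint): Travel of the aluminium carrier along the jig's y, m: 0 at the first station (start), 0.060 at the next, middle one (wanted), 0.120 at the last. A spring plunger drops into a notch at each station: about 8 N to leave a notch, 2 to 3 N to slide in between; within 3 mm of a notch it draws the carrier in and holds it.
- knob (a point): Centre of the top of the carrier's black upright push knob, 86 mm above the worktop. The knob is a cylinder 18 mm in diameter, 28 mm high, on a thinner stem; it moves with the carrier. Axes as the jig's. The fitted feet near it, 33 mm further along +y and 28 mm to either side, rise to 61 mm above the worktop.
- stud (a point): Middle stud of the brown board: on its axis, level with the board's top, 40 mm above the worktop; moves with the carrier, 93 mm from the knob along +y. Steel post 13.6 mm in diameter, 15 mm high, with four sprung balls standing out 10 mm above the board. Fitted feet stand 60 mm behind it (-y) and 28 mm to either side, bare corner studs 60 mm ahead.
- anvil (a point): Point fixed in the jig over the steel anvil bar, straight across the rods from the plunger block, 40 mm above the worktop; at the middle station the stud point lies here.
- foot: Loose hat-shaped brass bag foot, 40 g, standing on its flange on the worktop beyond the jig's +y end: flange 36 mm in diameter, 4 mm thick; boss 25 mm in diameter above it; 20.5 mm high. Origin at the centre of its underside, z up. Its mouth goes over the stud: the underside meets the sprung balls 11 mm above the board, needs about 12 N, snaps over at 7 mm, meets the pad at 3 mm.
- spool_cream: Wooden spool of cream thread, 36 mm in diameter, 50 mm high, standing; origin at the centre of its underside. Bystander.
- spool_green: Wooden spool of green thread, 36 mm in diameter, 50 mm high, standing; origin at the centre of its underside. Bystander.
- spool_blue: Black spool of blue thread, 48 mm in diameter, 62 mm high, standing; origin at the centre of its underside. Bystander.
- fabric_glue: Red tube of glue lying flat, 136 x 36 x 26 mm, long along its own y; origin at the centre of its underside. Bystander.
- pad (a point): Centre of the top of the black springy adhesive pad ring round the middle stud, 3 mm above the board while free, 0 when squashed flat (takes about 8 N); 31 mm across.

How it is judged (in metres and radians):
On the way, in this order (a step that is already met when the one before it is completed fails the run):
1. the carrier stands in the notch of the middle station (value of joint carrier between 0.057 and 0.063 m), for 0.2 s.
2. at the middle station the foot has snapped over the middle stud (all of step 1 and horizontal distance between foot and stud below 0.003 m and z of foot in the frame of stud below 0.005 m and angle between foot's own z axis and vertical below 0.15 rad), for 0.1 s.
At the end, for the whole second after the job is handed in: Carrier at the middle station (0.060 m, within 3 mm); foot snapped over the middle stud, within 3 mm of its axis, upright within 0.06 rad, underside within 1.2 mm of flush with the board, still held by the fingers and pressed on the board with over 5 N through the last second (all of step 1 and horizontal distance between foot and stud below 0.003 m and z of foot in the frame of stud below 0.0012 m and angle between foot's own z axis and vertical below 0.06 rad and contact force between foot and carrier above 5 N and contact force between the fingers and foot above 3 N); the arm keeps its last pose, push and grip.
It fails at once if the carrier was pushed on past the middle station towards the last one (value of joint carrier above 0.075 m).
It fails at once if a thread spool or the glue tube was moved more than 20 mm (distance of any of spool_cream, spool_green, spool_blue, fabric_glue from where it was at the start of the episode above 0.02 m).
It also fails if it takes over 53 s, if anything falls off the work surface, if the arm or the gripper's body presses on something with over 40 N, if the wrist force passes 120 N, or if a joint passes its speed limit or range.

### The arm

A 7-joint arm with a two-finger parallel gripper is mounted at the origin on a cart in front of the work surface, level with it; the furniture and walls round the work are solid. World frame = base frame: x ahead of the robot, y to its left, z up, the work surface at z = 0. Lengths are in mm, angles in rad, forces in N, time in s.
With the tool pointing down it reaches from about 425 to 1025 mm from the base axis. Payload 9.4 kg.
Tool frame: the origin (TCP) lies on the centre line of the jaws, within the pads' length; the fingertips stand 14 mm ahead of it and the grasp point (between the pads) lies 5 mm behind it; z points along the fingers, y is the line along which they close (so a half turn about z gives the same grasp; the last joint's range is limited). The gripper opens to 93 mm and grips with 3 to 60 N. Pads are 15 mm wide; open, the fingers measure 128 mm over their backs; the gripper's body (75 mm by 188 mm) begins 65 mm behind the grasp point.
Start: joints at [-1.328, 0.599, -0.003, 1.599, 0.002, 0.943, -0.08], TCP at [227.927, 688.239, 232.618] pointing down, gripper open.
Joint ranges: [-2.57, 2.57], [-0.35, 1.97], [-1.29, 1.29], [0.11, 2.56], [-1.05, 4.19], [0.11, 1.86], [-2.63, 2.63]. Speed limits (rad/s): [2.22, 2.22, 3.01, 3.01, 3.14, 3.14, 3.14].

### API

Orientations are given as a 3x3 rotation matrix whose columns are the frame's x, y, z axes.
In Python, from bench import bot, cams gives the robot as it stands.
- The arm moves only by the tool servo_tool, never from a script. Its argument "steps" is a list of rows, each a list of 3 entries, a list of its own where there are three numbers: the opening, from 0 (shut) to 1 (fully open), then the shift along the tool's x, y, z scaled (see below), then the turn about the tool's z scaled (see below). In form: [[grip, [x, y, z], spin], ...]. A call has 1 to 12 rows; each row shifts and turns the commanded pose from where the row before left it, along the tool's axes as they then stand; what a row does not reach is not made up. The controller multiplies each number of a shift by 3 cm and each number of a turn by 180 degrees. A row lasts 1/8 s, in which the tool goes at most 62.5 mm and 10.7 degrees, less where a joint would pass 70% of its speed; a pose out of reach is approached as far as the arm can. A call with a number of a shift or a turn outside -1 to 1 is refused whole. A call with a gripper value outside its range is refused whole. The fingers move at their own pace and stop on an object; the grip force is fixed at half the most. Time passes only in rows, so rows that do not move let the fingers close. It gives the time, the measured TCP pose, the force, the opening and the grip force at its end, in the units of the state.
- bot.sense(): the state, without advancing time (a new reading comes with each control period).
- cams.get_image(name): name is "scene" or "top" or "wrist"; returns the picture (480x640x3 uint8, blue, green, red); there is no depth.
- cams.camera_params(name): a dict with "fx", "fy", "cx", "cy" (pixels), "k1" (the pictures are not rectified: a ray, as slopes to the right and down, at radius r is drawn at 1 + k1 r^2 times it, then the intrinsics apply), "T" (4x4, takes a point from camera to world coordinates); the wrist camera has in their place "T_tool_cam" (4x4, takes a point from camera to tool coordinates, whose origin is the TCP and whose axes are the flange's). Camera axes: x right, y down, z forward; pixel columns grow to the right and rows downward; lengths in mm; the calibration is good to about 2 mm. A picture is of the moment at which its call begins: read the wrist's pose just before it. camera_params takes no time and is no camera call.
- bot.sign_off(): hands the job in; it is judged then, once.
The state is a dict: "time": time; "q": joint angles; "dq": joint speeds; "tau": joint torques, N m; "ee_pos": TCP position; "orientation": TCP orientation; "contact_force": force on the tool from outside, world axes, zero at the start; "ft_torque": the same for the moment, N m; "opening": finger opening in mm; "grip_force": force on a finger pad.
Only numpy, scipy, OpenCV 4.12 (cv2) and the standard library are available. Lean on these libraries where they do the work, as an engineer would, in place of code of your own. Each camera call takes 0.05 s, during which the arm holds its last target. There are 200 camera calls.

## Working session

There is one attempt and no reset: what is moved stays moved. The work goes in short steps, Python scripts to look and compute and a tool call to move; the robot and the scene stay as the last step left them, time stands still between calls to the robot, and variables do not carry over. Pictures are saved under pics/ and viewed, at most 10 in all, crops included, and the job is handed in when it is done.

Besides the shell and the picture viewer there is one more tool, called after ">>>" as a command line: name --argument value ..., lists and objects as JSON in quotes. servo_tool: Moves the arm, as the interface text tells. Its arguments: {"type":"object","properties":{"steps":{"type":"array","items":{"type":"array"}}},"required":["steps"]}

```bash
mkdir -p pics; ls
cat > h.py <<'E'
import numpy as np, cv2
from bench import bot, cams
def ray(name,u,v,s=None):
    p=cams.camera_params(name)
    xd,yd=(u-p['cx'])/p['fx'],(v-p['cy'])/p['fy']
    rd=np.hypot(xd,yd); r=rd
    for _ in range(20): r=rd/(1+p['k1']*r*r)
    k=r/rd if rd>0 else 1
    T=np.array(p['T']) if 'T' in p else tool(s)@np.array(p['T_tool_cam'])
    return T[:3,3],T[:3,:3]@np.array([xd*k,yd*k,1])
def tool(s):
    M=np.eye(4);M[:3,:3]=s['orientation'];M[:3,3]=s['ee_pos'];return M
def plane(name,u,v,z,s=None):
    o,d=ray(name,u,v,s);return o+d*(z-o[2])/d[2]
def proj(name,P,s=None):
    p=cams.camera_params(name)
    T=np.array(p['T']) if 'T' in p else tool(s)@np.array(p['T_tool_cam'])
    c=np.linalg.inv(T)@np.append(P,1);x,y=c[0]/c[2],c[1]/c[2];f=1+p['k1']*(x*x+y*y)
    return p['fx']*x*f+p['cx'],p['fy']*y*f+p['cy']
E
python3 - <<'E'
from h import *
s=bot.sense();print(s)
for n in('scene','top','wrist'):
    cv2.imwrite(f'pics/{n}0.png',cams.get_image(n));print(n,cams.camera_params(n))
E
```

```text
pics
{'time': 0.0, 'q': array([-1.32770739,  0.60012909, -0.00254747,  1.60012719,  0.00181979,
        0.94289696, -0.07978925]), 'dq': array([ 0.00030106,  0.00070004,  0.00024155, -0.0008199 ,  0.00026737,
        0.00105094, -0.00049348]), 'tau': array([-2.20834063e-04, -7.65066075e+01,  1.49660870e+00, -2.52342224e+01,
       -5.25185326e-02,  1.70774694e-02,  1.69485888e-04]), 'ee_pos': array([227.7864988 , 687.79418405, 231.75799459]), 'orientation': array([[-9.49328342e-01,  3.14285833e-01, -3.38867935e-04],
       [ 3.14285977e-01,  9.49327135e-01, -1.52136709e-03],
       [-1.56447599e-04, -1.55077834e-03, -9.99998785e-01]]), 'contact_force': array([-0.18415067,  0.77839032,  0.41963892]), 'ft_torque': array([ 0.03720925,  0.03771464, -0.04665691]), 'grip_force': 0.0, 'opening': 92.8922378264574}
scene {'fx': 526.3597067705949, 'fy': 526.3597067705949, 'cx': 329.8498746457102, 'cy': 230.79738945288548, 'k1': -0.12485407443418077, 'T': array([[ 8.47406000e-01, -2.34539003e-01,  4.76334469e-01,
        -5.51566559e+01],
       [-5.30937622e-01, -3.79197982e-01,  7.57835162e-0
[... 476 characters left out ...]
69e-03,
        -1.04081328e+01],
       [-3.66961127e-03, -1.90366355e-01, -9.81706262e-01,
         1.36245234e+03],
       [ 0.00000000e+00,  0.00000000e+00,  0.00000000e+00,
         1.00000000e+00]])}
wrist {'fx': 349.22042626933603, 'fy': 349.22042626933603, 'cx': 315.80251437815633, 'cy': 240.5982888675852, 'k1': -0.048654507058956936, 'T_tool_cam': array([[ 7.35502482e-04, -9.68746506e-01, -2.48051742e-01,
         6.81334467e+01],
       [ 9.99999492e-01,  8.83302991e-04, -4.84554459e-04,
        -1.85145476e-01],
       [ 6.88515285e-04, -2.48051260e-01,  9.68746664e-01,
        -1.51388648e+02],
       [ 0.00000000e+00,  0.00000000e+00,  0.00000000e+00,
         1.00000000e+00]])}
```

View pics/top0.png

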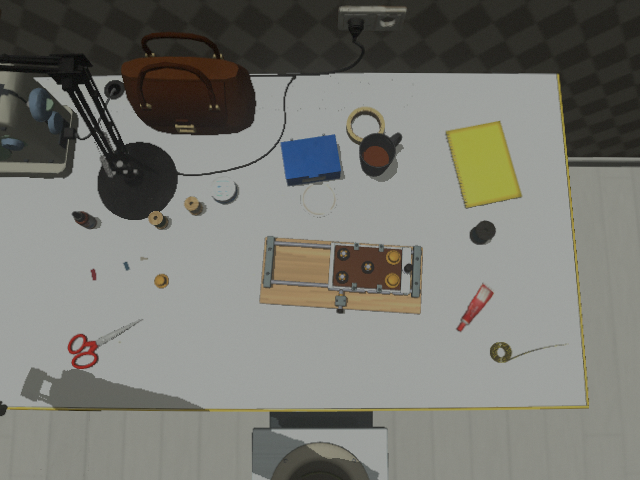

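View pics/scene0.png

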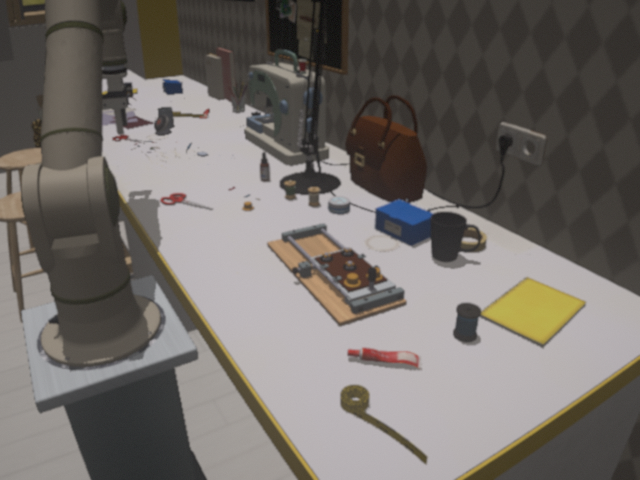

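Run:
```python
from h import *
im=cv2.imread('pics/top0.png')
a=cv2.resize(im[225:320,255:430],None,fx=4.5,fy=4.5,interpolation=cv2.INTER_CUBIC)
b=cv2.resize(im[265:300,140:185],None,fx=4.5,fy=4.5,interpolation=cv2.INTER_CUBIC)
a[:b.shape[0],:b.shape[1]] if 0 else None
o=np.zeros((a.shape[0]+b.shape[0],a.shape[1],3),np.uint8);o[:a.shape[0]]=a;o[a.shape[0]:,:b.shape[1]]=b
cv2.imwrite('pics/c1.png',o);print(o.shape)
```

```text
(586, 788, 3)
```

View pics/c1.png

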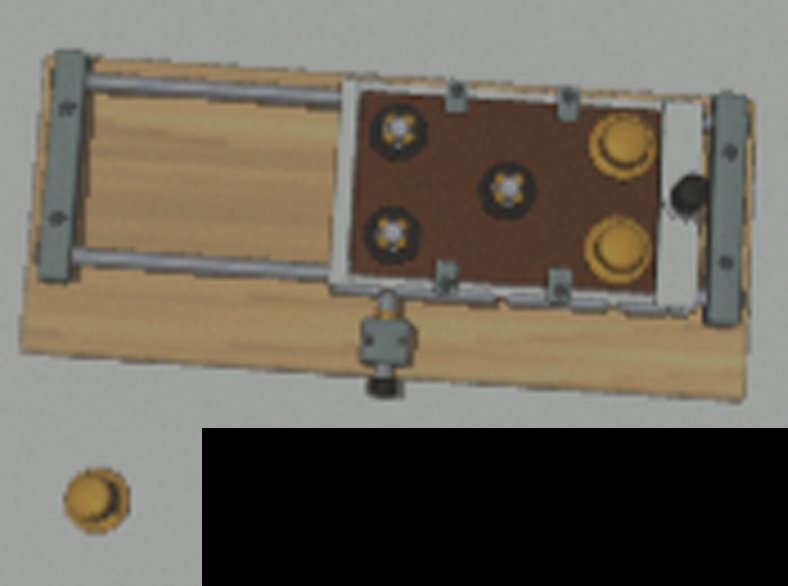

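Run:
```python
from h import *
im=cv2.imread('pics/top0.png')
hsv=cv2.cvtColor(im,cv2.COLOR_BGR2HSV)
f=lambda x,y:(255+x/4.5-.4,225+y/4.5-.4)
P={}
for n,(x,y),z in [('stud',(508,190),43),('cN',(398,131),43),('cS',(392,235),43),('knob',(691,195),80),('fN',(621,147),44),('fS',(616,250),44),('e1',(70,52),34),('e2',(53,280),34),('e3',(730,95),34),('e4',(721,324),34)]:
    u,v=f(x,y);P[n]=plane('top',u,v,z);print(n,P[n].round(1))
a=lambda v:np.arctan2(v[1],v[0])
print('yaw', a(P['cN']-P['cS']),a(P['fN']-P['fS']),a((P['cN']+P['cS']-P['fN']-P['fS']))-np.pi/2,a(P['e1']-P['e3'])-np.pi/2,a(P['e2']-P['e4'])-np.pi/2)
print('foot',plane('top',161.2,280.7,3))
for n,u,v in [('cream?',157,218),('g?',193,204),('blue',482,233),('glue',475,308)]:print(n,plane('top',u,v,20).round())
```

```text
stud [ 527.8 -116.3   43. ]
cN [560.  -58.1  43. ]
cS [504.1 -54.3  43. ]
knob [ 519. -208.   80.]
fN [ 550.5 -177.    44. ]
fS [ 495.2 -172.8   44. ]
e1 [606.1 118.7  34. ]
e2 [482.  126.2  34. ]
e3 [ 580.4 -238.1   34. ]
e4 [ 456.6 -228.8   34. ]
yaw -0.06856168270365723 -0.07612958967581074 -0.07703749601693799 -0.0717961044494615 -0.07143237218458509
foot [501.76788631 390.06359848   3.        ]
cream? [657. 404.  20.]
g? [692. 315.  20.]
blue [ 614. -404.   20.]
glue [ 429. -376.   20.]
```

>>> servo_tool --steps '[[1,[0,0,0],0.0526],[1,[0,0,0],0.0526],[1,[0,0,0],0.0526],[1,[0,0,0],0.0526],[1,[0,0,0],0.0526],[1,[0,0,0],0.0526],[1,[0,0,0],0.0526],[1,[0,0,0],0.0526]]'

```text
time: 1.15
ee_pos: [227.7, 688.1, 232.3]
orientation: [[0.076, 0.997, -0.0], [0.997, -0.076, -0.001], [-0.001, -0.0, -1.0]]
contact_force: [-0.1, -1.1, -0.4]
opening: 92.9
grip_force: 0.0
```

>>> servo_tool --steps '[[1,[-0.9,0.95,0],0],[1,[-0.9,0.95,0],0],[1,[-0.9,0.95,0],0],[1,[-0.9,0.95,0],0],[1,[-0.9,0.95,0],0],[1,[-0.9,0.95,0],0],[1,[-0.9,0.95,0],0],[1,[-0.9,0.95,0],0],[1,[-0.9,0.95,0],0],[1,[-0.9,0.95,0],0]]'

```text
time: 2.4
ee_pos: [493.7, 397.7, 232.5]
orientation: [[0.071, 0.997, -0.0], [0.997, -0.071, -0.0], [-0.0, -0.0, -1.0]]
contact_force: [-0.2, -0.4, -0.0]
opening: 92.6
grip_force: 0.0
```

```bash
cat >> h.py <<'E'
def brass(im,c,r=60):
    hsv=cv2.cvtColor(im,cv2.COLOR_BGR2HSV)
    m=cv2.inRange(hsv,(12,90,40),(32,255,255))
    k=np.zeros_like(m);cv2.circle(k,tuple(int(t) for t in c),r,255,-1)
    m=cv2.morphologyEx(m&k,cv2.MORPH_CLOSE,np.ones((5,5)))
    cs,_=cv2.findContours(m,cv2.RETR_EXTERNAL,cv2.CHAIN_APPROX_NONE)
    return [(cv2.contourArea(x),cv2.minEnclosingCircle(x),cv2.boundingRect(x)) for x in cs if cv2.contourArea(x)>60]
E
python3 - <<'E'
from h import *
s=bot.sense();im=cams.get_image('wrist');cv2.imwrite('pics/w1.png',im)
u=proj('wrist',[501.8,390,2],s);print(u)
for a,(c,r),b in brass(im,u):print(a,c,r,b,plane('wrist',*c,3,s),plane('wrist',*c,10,s))
print(s['ee_pos'])
E
```

```text
(np.float64(323.31930860468736), np.float64(220.80953759553393))
725.5 (323.23529052734375, 221.05882263183594) 15.76491928100586 (308, 206, 32, 31) [501.68038553 389.92343123   3.        ] [501.62416742 391.31460065  10.        ]
[493.70763454 397.71077167 232.47764055]
```

>>> servo_tool --steps '[[1,[-0.96,0.11,0],0],[1,[-0.96,0.11,0],0],[1,[-0.96,0.11,0],0],[1,[-0.96,0.11,0],0],[1,[-0.96,0.11,0],0],[1,[-0.96,0.11,0],0],[1,[-0.96,0.11,0],0],[1,[-0.96,0.11,0],0],[1,[-0.96,0.11,0],0],[1,[-0.96,0.11,0],0],[1,[-0.96,0.11,0],0],[1,[-0.96,0.11,0],0]]'

```text
time: 3.95
ee_pos: [507.6, 49.9, 232.7]
orientation: [[0.071, 0.997, 0.0], [0.997, -0.071, 0.0], [0.0, 0.0, -1.0]]
contact_force: [-0.6, -0.2, 0.0]
opening: 92.9
grip_force: 0.0
```

>>> servo_tool --steps '[[1,[-0.96,0.11,0],0],[1,[-0.96,0.11,0],0],[1,[-0.96,0.11,0],0],[1,[-0.96,0.11,0],0],[1,[-0.96,0.11,0],0],[1,[-0.96,0.11,0],0],[1,[-0.96,0.11,0.4],0],[1,[-0.96,0.11,0.6],0],[1,[-0.96,0.11,0.6],0],[1,[0,0,0.4],0],[1,[0,0,0],0]]'

```text
time: 5.32
ee_pos: [518.5, -208.7, 171.9]
orientation: [[0.071, 0.997, -0.002], [0.997, -0.071, 0.001], [0.001, -0.002, -1.0]]
contact_force: [-0.2, 0.2, 0.8]
opening: 92.9
grip_force: 0.0
```

Run:
```python
from h import *
s=bot.sense();im=cams.get_image('wrist');cv2.imwrite('pics/w2.png',im);np.save('s2.npy',s,allow_pickle=True)
print(s['ee_pos'],s['orientation'].round(4),proj('wrist',[521,-209,86],s),proj('wrist',[528,-116,43],s))
```

```text
[ 518.49811007 -208.7217173   171.87684817] [[ 7.090e-02  9.975e-01 -1.900e-03]
 [ 9.975e-01 -7.090e-02  1.000e-03]
 [ 9.000e-04 -1.900e-03 -1.000e+00]] (np.float64(319.27628962444425), np.float64(250.76808875280145)) (np.float64(319.6973228542441), np.float64(117.88705060996179))
```

View pics/w2.png

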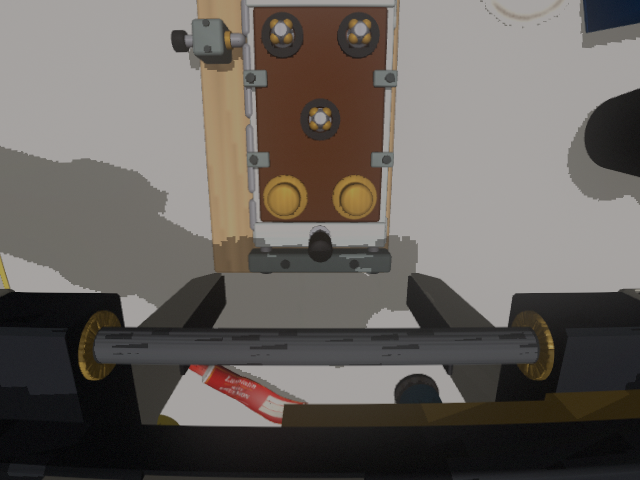

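>>> servo_tool --steps '[[0.6,[0,0.09,0.8],0],[0.6,[0,0,0.8],0],[0.6,[0,0,0.8],0],[0.5,[0,0,0.73],0],[0.4,[0,0,0],0],[0,[0,0,0],0],[0,[0,0,0],0],[0,[0,0,0],0],[0,[0,0,0],0],[0,[0,0,0],0],[0,[0,0,0],0]]'

```text
time: 6.75
ee_pos: [521.4, -209.5, 79.5]
orientation: [[0.071, 0.997, -0.0], [0.997, -0.071, 0.0], [0.0, -0.0, -1.0]]
contact_force: [-3.5, 0.0, 7.0]
opening: 17.2
grip_force: 30.0
```

>>> servo_tool --steps '[[0,[0.2,0,0],0],[0,[0.25,0,0],0],[0,[0.25,0,0],0],[0,[0.25,0,0],0],[0,[0.25,0,0],0],[0,[0.25,0,0],0],[0,[0.25,0,0],0],[0,[0.2,0,0],0],[0,[0.1,0,0],0],[0,[0,0,0],0],[0,[0,0,0],0]]'

```text
time: 8.12
ee_pos: [525.7, -149.7, 79.4]
orientation: [[0.071, 0.997, -0.0], [0.997, -0.071, 0.001], [0.001, -0.0, -1.0]]
contact_force: [-2.6, 0.7, 6.4]
opening: 17.3
grip_force: 30.0
```

>>> servo_tool --steps '[[0.5,[0,0,0],0],[0.7,[0,0,0],0],[0.7,[0,0,0],0],[0.7,[0,0,-0.6],0],[0.7,[0,0,-1],0],[0.7,[0,0,-1],0],[0.7,[0.8,0,-0.5],0],[0.7,[0,0,0],0]]'

```text
time: 9.12
ee_pos: [528.8, -124.5, 172.6]
orientation: [[0.068, 0.998, 0.002], [0.998, -0.068, 0.0], [0.001, 0.002, -1.0]]
contact_force: [-0.4, 0.5, -0.1]
opening: 65.2
grip_force: 0.0
```

Run:
```python
from h import *
s=bot.sense();im=cams.get_image('wrist');cv2.imwrite('pics/w3.png',im);np.save('s3.npy',s,allow_pickle=True)
t=cams.get_image('top')
print(s['ee_pos'],s['time'],s['orientation'].round(4),proj('wrist',[532.2,-56.3,43],s))
u=proj('wrist',[532.2,-56.3,43],s);c=[int(t) for t in u]
x=cv2.resize(im[c[1]-60:c[1]+80,c[0]-70:c[0]+70],None,fx=4,fy=4,interpolation=cv2.INTER_CUBIC)
print('crop origin',c[0]-70,c[1]-60);cv2.imwrite('pics/c3.png',x)
```

```text
[ 528.76240855 -124.46620283  172.61657445] 9.125 [[ 6.830e-02  9.977e-01  2.000e-03]
 [ 9.977e-01 -6.830e-02  5.000e-04]
 [ 6.000e-04  2.000e-03 -1.000e+00]] (np.float64(313.6552249992195), np.float64(151.23782851518217))
crop origin 243 91
```

View pics/c3.png

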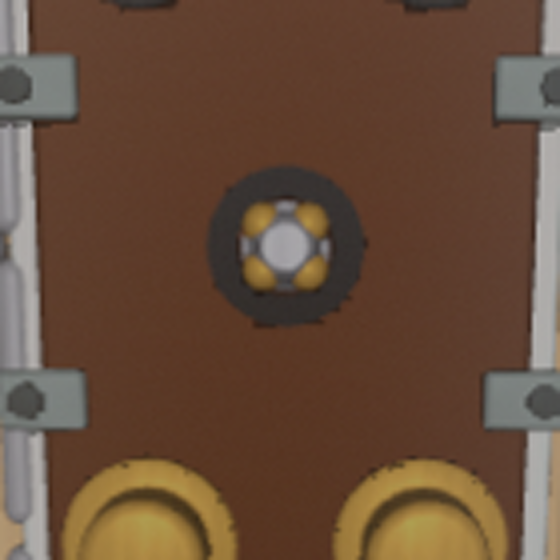

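>>> servo_tool --steps '[[0.7,[0.98,-0.14,0],0],[0.7,[0.98,-0.14,0],0],[0.7,[0.98,-0.14,0],0],[0.7,[0.98,-0.14,0],0],[0.7,[0.98,-0.14,0],0],[0.7,[0.98,-0.14,0],0],[0.7,[0.98,-0.14,0],0],[0.7,[0.98,-0.14,0],0],[0.7,[0.98,-0.14,0],0],[0.7,[0.98,-0.14,0],0],[0.7,[0.98,-0.14,0],0],[0.7,[0.98,-0.14,0.35],0]]'

```text
time: 10.72
ee_pos: [503.2, 229.6, 160.7]
orientation: [[0.072, 0.997, 0.0], [0.997, -0.072, -0.001], [-0.001, 0.0, -1.0]]
contact_force: [0.1, -0.1, 0.6]
opening: 65.0
grip_force: 0.0
```

>>> servo_tool --steps '[[0.7,[0.98,-0.14,0.35],0],[0.7,[0.98,-0.14,0.35],0],[0.7,[0.98,-0.14,0.35],0],[0.7,[0,0,0],0],[0.7,[0,0,0],0]]'

```text
time: 11.35
ee_pos: [496.6, 317.6, 129.4]
orientation: [[0.072, 0.997, -0.0], [0.997, -0.072, -0.001], [-0.001, -0.0, -1.0]]
contact_force: [-0.6, -0.4, 0.6]
opening: 65.1
grip_force: 0.0
```

Run:
```python
from h import *
s=bot.sense();im=cams.get_image('wrist');cv2.imwrite('pics/w4.png',im)
print(s['time'],s['ee_pos'],s['orientation'].round(4))
u=proj('wrist',[501.8,390,2],s)
for a,(c,r),b in brass(im,u,50):
    P=plane('wrist',*c,2,s);print('foot',a,c,r,b,P,tool(s)[:3,:3].T@(P-s['ee_pos']))
s3=np.load('s3.npy',allow_pickle=True).item();im=cv2.imread('pics/w3.png')
g=cv2.cvtColor(im,cv2.COLOR_BGR2HSV)
m=(cv2.inRange(im,(0,0,0),(70,60,62)))
k=np.zeros_like(m);cv2.circle(k,(314,152),26,255,-1)
m=cv2.morphologyEx(m&k,cv2.MORPH_OPEN,np.ones((3,3)))
cs,_=cv2.findContours(m,cv2.RETR_EXTERNAL,cv2.CHAIN_APPROX_NONE)
for x in cs:
    if cv2.contourArea(x)>200:
        (c,r)=cv2.minEnclosingCircle(x);P=plane('wrist',*c,42.5,s3);print('stud',c,r,cv2.boundingRect(x),P,tool(s3)[:3,:3].T@(P-s3['ee_pos']))
P=plane('wrist',314.2,152.1,43,s3);print(P)
```

```text
11.35 [496.56498679 317.56888711 129.35609369] [[ 7.160e-02  9.974e-01 -2.000e-04]
 [ 9.974e-01 -7.160e-02 -1.200e-03]
 [-1.200e-03 -2.000e-04 -1.000e+00]]
foot 1624.0 (315.1164245605469, 145.3310546875) 23.50867462158203 (293, 122, 46, 47) [501.39477144 389.87154197   2.        ] [ 72.61147702  -0.34040505 127.27149268]
stud (313.6470642089844, 152.8235321044922) 20.295923233032227 (295, 133, 39, 40) [532.10926536 -57.50784511  42.5       ] [ 66.95026239  -1.49521599 130.15518722]
[532.58088914 -56.9845633   43.        ]
```

>>> servo_tool --steps '[[0.7,[0.8,-0.01,0.4],0],[0.7,[0.8,0,0.5],0],[0.7,[0.81,0,0.6],0],[0.7,[0,0,0.8],0],[0.6,[0,0,0.8],0],[0.5,[0,0,0.4],0],[0.5,[0,0,0.16],0],[0.5,[0,0,0],0],[0.5,[0,0,0],0]]'

```text
time: 12.52
ee_pos: [501.6, 390.9, 20.7]
orientation: [[0.071, 0.997, 0.001], [0.997, -0.071, 0.001], [0.001, 0.001, -1.0]]
contact_force: [0.1, -0.3, -0.5]
opening: 46.2
grip_force: 0.0
```

>>> servo_tool --steps '[[0.5,[-0.03,0,0.06],0],[0.3,[0,0,0],0],[0,[0,0,0],0],[0,[0,0,0],0],[0,[0,0,0],0],[0,[0,0,0],0]]'

```text
time: 13.28
ee_pos: [501.4, 389.9, 18.4]
orientation: [[0.071, 0.997, 0.001], [0.997, -0.071, 0.0], [0.0, 0.001, -1.0]]
contact_force: [0.7, 0.1, 4.9]
opening: 24.7
grip_force: 30.8
```

>>> servo_tool --steps '[[0,[0,0,-0.6],0],[0,[0,0,-1],0],[0,[0,0,-1],0],[0,[-0.5,0.07,-1],0],[0,[-0.95,0.14,0],0],[0,[-0.95,0.14,0],0],[0,[-0.95,0.14,0],0],[0,[-0.95,0.14,0],0],[0,[-0.95,0.14,0],0],[0,[-0.95,0.14,0],0],[0,[-0.95,0.14,0],0],[0,[-0.95,0.14,0],0]]'

```text
time: 14.78
ee_pos: [519.4, 143.8, 126.9]
orientation: [[0.071, 0.997, 0.0], [0.997, -0.071, 0.0], [0.0, 0.0, -1.0]]
contact_force: [0.6, -0.2, -0.9]
opening: 24.3
grip_force: 30.1
```

>>> servo_tool --steps '[[0,[-0.95,0.14,0],0],[0,[-0.95,0.14,0],0],[0,[-0.95,0.14,0],0],[0,[-0.5,0.07,0],0],[0,[0,0,0],0],[0,[0,0,0],0]]'

```text
time: 15.52
ee_pos: [527.0, 44.7, 126.2]
orientation: [[0.07, 0.998, -0.0], [0.998, -0.07, 0.001], [0.001, -0.0, -1.0]]
contact_force: [-0.3, 0.4, -0.1]
opening: 24.2
grip_force: 30.1
```

Run:
```python
from h import *
s=bot.sense();im=cams.get_image('wrist');cv2.imwrite('pics/w5.png',im)
cv2.imwrite('pics/c5.png',im[0:400])
R=tool(s)[:3,:3]
print(s['time'],s['ee_pos'],R.round(4),s['opening'])
zb=s['ee_pos'][2]-18.4
u=proj('wrist',s['ee_pos']+np.array([0,0,-16]),s);print(u)
for a,(c,r),b in brass(im,u,70):
    P=plane('wrist',*c,zb+2,s);print('foot',a,c,r,b,R.T@(P-s['ee_pos']))
print('stud rel',R.T@(np.array([532.3,-57.2,40])-s['ee_pos']))
print(proj('wrist',[532.3,-57.2,43],s))
```

```text
15.525 [527.01771815  44.68040429 126.20253157] [[ 6.980e-02  9.976e-01 -1.000e-04]
 [ 9.976e-01 -6.980e-02  6.000e-04]
 [ 6.000e-04 -1.000e-04 -1.000e+00]] 24.19712984714572
(np.float64(315.4273680319398), np.float64(288.09078216250236))
foot 82.0 (374.5, 319.5) 8.746527671813965 (370, 312, 10, 16) [-17.98955407  31.23875578  16.38555989]
foot 101.0 (256.5, 320.0) 8.732224464416504 (251, 312, 11, 17) [-18.31850585 -31.15324905  16.39332219]
foot 76.0 (369.5, 275.0) 13.537086486816406 (356, 274, 28, 11) [ 6.9619131  27.56073008 16.40053782]
foot 187.5 (253.5, 268.5) 25.62235450744629 (245, 244, 17, 50) [ 10.41215964 -31.42020007  16.41006286]
foot 6442.0 (319.2767028808594, 271.0596923828125) 59.655555725097656 (276, 218, 102, 110) [ 9.08665312  1.95133843 16.40503797]
stud rel [-101.31383901   12.38742055   86.14205457]
(np.float64(331.3636723387223), np.float64(376.8366037119564))
```

View pics/c5.png

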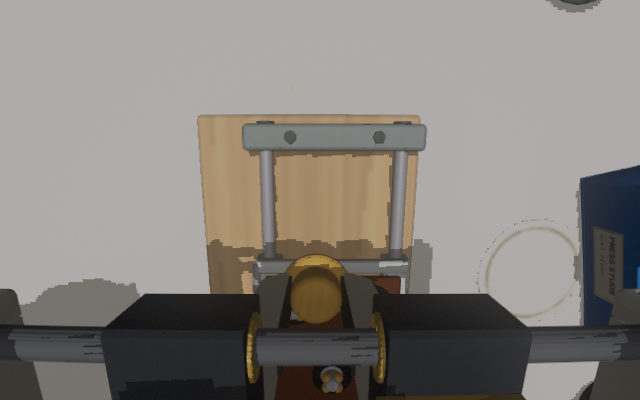

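Run:
```python
from h import *
im=cv2.imread('pics/w5.png')
cv2.imwrite('pics/c6.png',cv2.resize(im[240:340,250:390],None,fx=5,fy=5,interpolation=cv2.INTER_CUBIC))
p=cams.camera_params('wrist');T=np.array(p['T_tool_cam'])
def pr(P):
    c=np.linalg.inv(T)@np.append(P,1);x,y=c[0]/c[2],c[1]/c[2];f=1+p['k1']*(x*x+y*y);return np.round([p['fx']*x*f+p['cx'],p['fy']*y*f+p['cy']],1)
for n,r,z in (('flange top',18,14.4),('flange bot',18,18.4),('boss top',12.5,-2.1)):
    print(n,'far',pr([r,0,z]),'ctr',pr([0,0,z]),'left/right',pr([0,-r,z]),pr([0,r,z]))
```

```text
flange top far [315.4 255.4] ctr [315.4 289.3] left/right [280.1 289.2] [350.8 289.3]
flange bot far [315.4 253.1] ctr [315.4 286.3] left/right [280.8 286.3] [350.  286.3]
boss top far [315.4 277.5] ctr [315.4 302.9] left/right [288.4 302.9] [342.4 302.9]
```

View pics/c6.png

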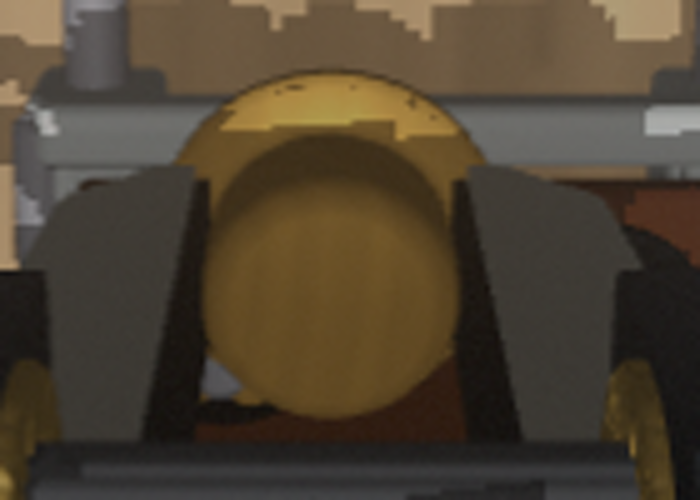

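>>> servo_tool --steps '[[0,[-0.84,0.1,0],0],[0,[-0.84,0.1,0],0],[0,[-0.84,0.1,0],0],[0,[-0.86,0.1,0.3],0],[0,[0,0,0.5],0],[0,[0,0,0.5],0],[0,[0,0,0],0],[0,[0,0,0],0]]'

```text
time: 16.58
ee_pos: [531.9, -57.7, 87.0]
orientation: [[0.07, 0.998, -0.0], [0.998, -0.07, 0.0], [0.0, -0.0, -1.0]]
contact_force: [-0.2, -0.4, -0.4]
opening: 25.0
grip_force: 30.1
```

Run:
```python
from h import *
s=bot.sense();R=tool(s)[:3,:3];print(s['time'],s['ee_pos'],R.round(4))
print('stud rel',R.T@(np.array([532.3,-57.2,40])-s['ee_pos']),'want 0,0.5')
```

```text
16.575 [531.85037573 -57.69316548  87.02678867] [[ 6.980e-02  9.976e-01 -4.000e-04]
 [ 9.976e-01 -6.980e-02  2.000e-04]
 [ 1.000e-04 -4.000e-04 -1.000e+00]]
stud rel [ 0.51678091  0.43481849 47.02667431] want 0,0.5
```

>>> servo_tool --steps '[[0,[0.017,0,0.2],0],[0,[0,0,0.2],0],[0,[0,0,0.08],0],[0,[0,0,0],0]]'

```text
time: 17.08
ee_pos: [531.8, -58.0, 72.6]
orientation: [[0.071, 0.997, -0.0], [0.997, -0.071, 0.0], [-0.0, -0.0, -1.0]]
contact_force: [0.5, -0.4, -0.1]
opening: 24.5
grip_force: 30.1
```

>>> servo_tool --steps '[[0,[0.02,0,0.07],0],[0,[0,0,0.05],0],[0,[0,0,0],0]]'

```text
time: 17.45
ee_pos: [532.1, -57.2, 69.2]
orientation: [[0.071, 0.997, 0.0], [0.997, -0.071, 0.0], [0.0, 0.0, -1.0]]
contact_force: [0.1, 0.7, 0.2]
opening: 24.5
grip_force: 30.4
```

>>> servo_tool --steps '[[0,[0,0,0.08],0],[0,[0,0,0.08],0],[0,[0,0,0],0],[0,[0,0,0],0]]'

```text
time: 17.95
ee_pos: [532.0, -57.2, 64.0]
orientation: [[0.071, 0.998, -0.0], [0.998, -0.071, -0.0], [-0.0, -0.0, -1.0]]
contact_force: [1.8, 2.2, -7.1]
opening: 24.6
grip_force: 30.0
```

>>> servo_tool --steps '[[0,[0,0,0.08],0],[0,[0,0,0.08],0],[0,[0,0,0.05],0],[0,[0,0,0],0],[0,[0,0,0],0]]'

```text
time: 18.58
ee_pos: [531.9, -57.4, 58.5]
orientation: [[0.071, 0.997, 0.0], [0.997, -0.071, 0.0], [0.0, 0.0, -1.0]]
contact_force: [-1.3, 1.5, 7.9]
opening: 24.4
grip_force: 32.5
```

>>> servo_tool --steps '[[0,[0,0,0.04],0],[0,[0,0,0.04],0],[0,[0,0,0],0],[0,[0,0,0],0]]'

```text
time: 19.08
ee_pos: [532.0, -57.4, 58.1]
orientation: [[0.072, 0.997, 0.002], [0.997, -0.072, 0.001], [0.001, 0.002, -1.0]]
contact_force: [-6.4, 2.9, 37.4]
opening: 24.1
grip_force: 40.5
```

>>> servo_tool --steps '[[0,[0,0,-0.012],0],[0,[0,0,0],0],[0,[0,0,0],0],[0,[0,0,0],0]]'

```text
time: 19.58
ee_pos: [531.9, -57.5, 58.2]
orientation: [[0.071, 0.997, 0.002], [0.997, -0.071, 0.001], [0.001, 0.001, -1.0]]
contact_force: [-5.2, 2.9, 32.0]
opening: 24.7
grip_force: 39.2
```

Run:
```python
from h import *
a=cams.get_image('wrist');
s=bot.sense();print(s['time'],s['ee_pos'],s['contact_force'],s['ft_torque'])
cv2.imwrite('pics/f.png',cv2.resize(a[150:350,200:430],None,fx=3,fy=3))
```

```text
19.625 [531.95486301 -57.46062254  58.1787102 ] [-5.45198636  1.94512813 32.67118999] [0.44232657 1.40871986 0.0505045 ]
```

View pics/f.png

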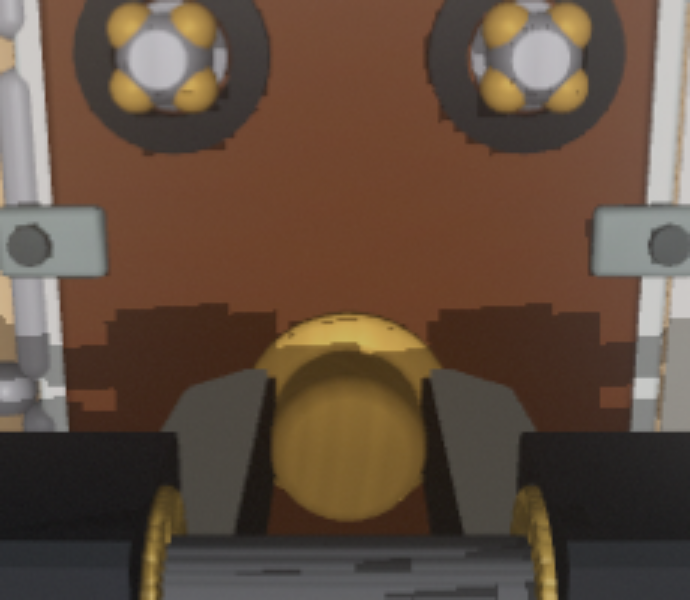

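The wrist view shows the foot seated flat on the board. Its flange edge is at row 254, the same as before pressing, so it hasn't slipped in the grip. The arm is pushing down with about 32 N.

```bash
python3 -c "
from bench import bot
print(bot.sign_off())"
```

```text
the job is handed in; nothing more can be done
None
```

I pushed the carrier one station to the middle notch, snapped the loose foot over the middle stud and pressed it flush by my measurements. I handed the job in at about 20 s, with the foot still held down at about 32 N; no verdict came back.

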